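Release the latched key on the curing-lamp console

ROBOT

A 6-joint arm with a two-finger parallel gripper is mounted at the origin on the work surface; the furniture and walls round the work are solid. World frame = base frame: x ahead of the robot, y to its left, z up, the work surface at z = 0. Lengths are in m, angles in degrees, forces in N, time in s.
With the tool pointing down it reaches from about 0.25 to 0.725 m from the base axis. Payload 9.7 kg.
Tool frame: the origin (TCP) lies between the finger pads; the fingertips stand 19 mm ahead of it and the grasp point (between the pads) is the TCP; z points along the fingers, y is the line along which they close (so a half turn about z gives the same grasp; the last joint's range is limited). The gripper opens to 85 mm and grips with 20 to 120 N. Pads are 22 mm wide; open, the fingers measure 114 mm over their backs; the gripper's body (76 mm by 85 mm) begins 54 mm behind the grasp point. The pads swing forward as they close: fully open they stand 13 mm farther back than shut.
Start: joints at [-68.87, 4.979, 10.078, 95.1, 0, 90], TCP at [0.198, -0.513, 0.25] pointing down, gripper open.
Joint ranges: [-179.16, 179.16], [-48.56, 103.87], [-65.8, 70.77], [-126.05, 130.52], [-82.76, 87.17], [-180, 180]. Speed limits (degrees/s): [127.2, 127.2, 147.25, 180, 180, 180].

INTERFACE

Orientations are given as [roll, pitch, yaw] about the fixed x, y, z axes, in that order (R = Rz(yaw) Ry(pitch) Rx(roll)).
In Python, from workcell import telemetry, camera, calibration, workorder gives the robot as it stands.
- The arm moves only by the tool play_rows, never from a script. Its argument "increments" is a list of rows, each a list of 3 entries, a list of its own where there are three numbers: the shift along the tool's x, y, z in mm, then the turn, a rotation vector about the tool's x, y, z in degrees, then the closure, from 0 (fully open) to 1 (shut). In form: [[[x, y, z], [ax, ay, az], jaw], ...]. A call has 1 to 20 rows; each row is the pose to reach, as a shift and turn from the pose commanded when the call began, along the tool's axes at that moment; what a row does not reach only later rows make up. A row lasts 1/10 s, in which the tool goes at most 50 mm and 8.59 degrees, less where a joint would pass 70% of its speed; a pose out of reach is approached as far as the arm can. A call with a gripper value outside its range is refused whole. The fingers move at their own pace and stop on an object; "grip_force" is the grip in N (left out, the last holds). Time passes only in rows, so rows that repeat a pose let the fingers close. It gives the time, the measured TCP pose, the force, the opening and the grip force at its end, in the units of the state.
- telemetry.get_obs(): the state, without advancing time (a new reading comes with each control period).
- camera(name): name is "scene" or "side" or "wrist"; returns (picture, depth): 420x560x3 uint8, red, green, blue; 420x560 float32, m along the optical axis (not along the pixel's ray), 0 where there is no reading.
- calibration(name): a dict with "vertical_fov" (degrees; the focal length in pixels is half the picture's height over the tangent of half this angle, whatever the lens; pixels are square), "cx", "cy" (the principal point, pixels), "rvec" (rotation vector, rad) and "tvec" (3), from world to camera coordinates, as OpenCV has them; the wrist camera has in their place "hand_eye" (4x4, takes a point from camera to tool coordinates, whose origin is the TCP and whose axes are the flange's). Camera axes: x right, y down, z forward; pixel columns grow to the right and rows downward; lengths in m; the calibration is good to about 2 mm. A picture is of the moment at which its call begins: read the wrist's pose just before it. calibration takes no time and is no camera call.
- workorder.job_done(): hands the job in; it is judged then, once.
The state is a dict: "time": time; "q": joint angles; "qd": joint speeds; "joint_efforts": joint torques, N m; "ee_pos": TCP position; "tcp_rot": TCP orientation; "wrist_force": force on the tool from outside, world axes, zero at the start; "torque": the same for the moment, N m; "opening": finger opening in m; "grasp_force": force on a finger pad.
Only numpy, scipy, OpenCV 4.12 (cv2) and the standard library are available. Lean on these libraries where they do the work, as an engineer would, in place of code of your own. Each camera call takes 0.05 s, during which the arm holds its last target. There are 200 camera calls.

TASK

One of the four white latching keys on the curing lamp's console was left latched down, so the lamp is still on. Tap the keys lightly with a fingertip to find the latched one, then press that key fully down and let go, so that it springs up and all four keys stand up. Do not push any other key all the way down, and do not move or pick up the spool, the jar or the beaker beside the console.

Things in the scene. Friction and masses are not known exactly. Their poses are not given: they have to be found in the camera images.
- console: Grey control console of the curing lamp, fixed on the table: 90 mm deep (its x), 240 mm wide (its y), top face 45 mm above the table. Origin at the centre of its underside, z up, front (to the robot) is -x. Four identical white keys stand in a row on it at x = 0, y = +78, +26, -26, -78 mm, in steel bezels 44 x 44 mm, 4 mm high.
- indicator (a joint): How far (m) the red indicator pin, 8 mm across, stands further out of the console's right-hand end (its -y) than at rest: 0 when all keys are up, 0.004 while one of the keys is latched; it follows the depth of that key. It tells that a key is latched, not which. The robot cannot push it.
- trip_bar (a joint): Trip bar inside the console, out of sight and reach: 0 while every key is at a depth under 5 mm; a key pushed deeper (any key) moves it 3 mm per mm, to 0.006 m at the full depth of 7 mm.
- key_a_top (a point): Centre of this key's top face when the key is up, 59 mm above the table. A fixed point: it does not follow the key. The letter tells neither its place in the row (it varies) nor its state. Cap 32 x 32 mm, flat. All keys feel alike, moving straight down; full depth 7 mm.
- key_b_top (a point): Centre of this key's top face when the key is up, 59 mm above the table. A fixed point: it does not follow the key. The letter tells neither its place in the row (it varies) nor its state. Cap 32 x 32 mm, flat. A key that is up yields from 1.5 N on at 0.5 N per mm; bottoms at 7 mm (5 N); let go, it comes up again.
- key_c_top (a point): Centre of this key's top face when the key is up, 59 mm above the table. A fixed point: it does not follow the key. The letter tells neither its place in the row (it varies) nor its state. Cap 32 x 32 mm, flat. A latched key rests at 4 mm depth, its top 55 mm above the table, and is firm up to 3.5 N.
- key_d_top (a point): Centre of this key's top face when the key is up, 59 mm above the table. A fixed point: it does not follow the key. The letter tells neither its place in the row (it varies) nor its state. Cap 32 x 32 mm, flat. A latched key pressed past 6 mm (4.5 N) and let go springs up to depth 0.
- spool_blue: Standing spool of blue thread, 51 mm across, 60 mm high, to the left of the console. Bystander. Origin at the centre of its underside.
- cream_jar: Low white jar, 45 mm across, 17 mm high, to the right of the console. Bystander. Origin under its centre.
- tumbler: Tall light beaker, 104 mm across, 131 mm high, to the far right. Bystander. Origin under its centre.

How it is judged:
By the outcome, as a careful person would: the job done as asked, in the order asked, and still so for the second after the job is handed in, with the robot touching nothing.
It also fails if it takes over 48 s, if anything falls off the work surface, if the arm or the gripper's body presses on something with over 40 N, if the wrist force passes 120 N, or if a joint passes its speed limit or range.

## Working session

There is one attempt and no reset: what is moved stays moved. The work goes in short steps, Python scripts to look and compute and a tool call to move; the robot and the scene stay as the last step left them, time stands still between calls to the robot, and variables do not carry over. Pictures are saved under pics/ and viewed, at most 10 in all, crops included, and the job is handed in when it is done.

Besides the shell and the picture viewer there is one more tool, called after "Call:" by a JSON object that holds its "op" and its "data", one argument or row to a line. play_rows: Moves the arm, as the interface text tells. Its arguments: {"type":"object","properties":{"increments":{"type":"array"},"grip_force":{"type":"number"}},"required":["increments"]}

```bash
mkdir -p pics; ls
python3 - <<'E'
from workcell import telemetry, camera, calibration
import cv2,numpy as np
o=telemetry.get_obs(); print(o)
for n in("scene","side"):
    p,d=camera(n); cv2.imwrite(f"pics/{n}0.png",p[:,:,::-1]); np.save(f"pics/{n}0.npy",d); print(n,calibration(n))
print(calibration("wrist"))
E
```

```text
pics
{'time': 0.0, 'q': array([-6.88697634e+01,  5.01081499e+00,  1.00328746e+01,  9.51000938e+01,
        1.12046203e-03,  9.00009694e+01]), 'qd': array([ 0.0206483 , -0.02043645, -0.09903819, -0.09638202,  0.12111117,
        0.02070079]), 'joint_efforts': array([-2.70985238e-04, -5.20385778e+01,  4.64803147e+01,  1.61796261e-02,
        1.46767234e-04,  6.14458031e-06]), 'ee_pos': array([ 0.19819546, -0.51281514,  0.24957165]), 'tcp_rot': array([-1.79921966e+02, -1.11914066e-03,  2.11292657e+01]), 'wrist_force': array([ 0.33565585, -0.03135065, -0.31131415]), 'torque': array([-0.03569355,  0.02590641,  0.0281741 ]), 'grasp_force': 0.0, 'opening': 0.0856912778875023}
scene {'vertical_fov': 57.29002780617431, 'cx': 276.9240603794877, 'cy': 210.6679077818676, 'rvec': array([ 0.81085725, -2.59119759,  1.05327846]), 'tvec': array([0.36411094, 0.26902138, 0.83779463])}
side {'vertical_fov': 52.81616956787736, 'cx': 278.9668684158637, 'cy': 209.65771765296034, 'rvec': array([ 0.3446098 , -2.72396679,  1.25222707]), 'tvec': array([0.42815431, 0.17294996, 1.08115452])}
{'vertical_fov': 66.13573397737248, 'cx': 283.573776756998, 'cy': 207.2189806412704, 'hand_eye': array([[ 9.43011890e-04, -9.56851163e-01, -2.90576949e-01,
         7.41097893e-02],
       [ 9.99999473e-01,  1.02030762e-03, -1.14500279e-04,
         4.54908296e-04],
       [ 4.06037601e-04, -2.90576688e-01,  9.56851621e-01,
        -1.23333612e-01],
       [ 0.00000000e+00,  0.00000000e+00,  0.00000000e+00,
         1.00000000e+00]])}
```

View pics/scene0.png

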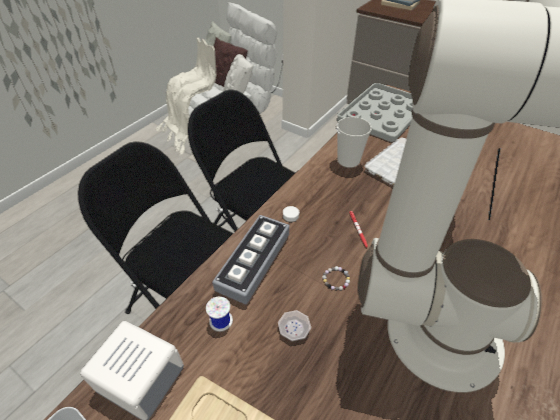

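View pics/side0.png

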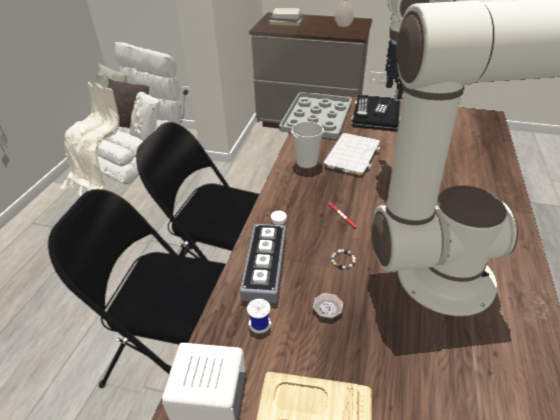

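The scene view shows the console keys at about (268,228), (258,241), (248,256) and (237,271). The side view has them at (268,232), (266,245), (263,259) and (260,275). The spool is at the near end, the jar just past the far end, and the beaker further off.

```bash
cat > h.py <<'E'
import numpy as np,cv2
from workcell import calibration
def ray(n,u,v):
    c=calibration(n); f=210/np.tan(np.radians(c["vertical_fov"]/2))
    R=cv2.Rodrigues(c["rvec"])[0]
    d=R.T@np.array([(u-c["cx"])/f,(v-c["cy"])/f,1]); return -R.T@c["tvec"],d
def onz(n,u,v,z):
    o,d=ray(n,u,v); return o+d*(z-o[2])/d[2]
E
python3 - <<'E'
from h import *
roi={"scene":(205,305,210,300),"side":(235,290,215,300)}
for n,(u0,u1,v0,v1) in roi.items():
    p=cv2.imread(f"pics/{n}0.png"); d=np.load(f"pics/{n}0.npy")
    m=np.zeros(p.shape[:2],np.uint8); m[v0:v1,u0:u1]=(p.min(2)>185)[v0:v1,u0:u1]
    N,l,s,c=cv2.connectedComponentsWithStats(m)
    P=[]
    for i in range(1,N):
        if s[i,4]<20: continue
        dd=np.median(d[l==i]); o,r=ray(n,*c[i]); w=onz(n,*c[i],.059); P.append(w)
        print(n,c[i].round(1),s[i,4],"z=.059:",w.round(4),"depth pt:",(o+r*dd).round(4))
E
python3 - <<'E'
import cv2
p=cv2.imread("pics/scene0.png")[200:340,190:310]
q=cv2.imread("pics/side0.png")[200:340,220:340]
cv2.imwrite("pics/crop.png",cv2.resize(cv2.hconcat([p,q]),None,fx=3.3,fy=3.3,interpolation=cv2.INTER_CUBIC))
E
```

```text
scene [290.5 213. ] 109 z=.059: [ 0.4467 -0.0677  0.059 ] depth pt: [ 0.4687 -0.1026  0.0162]
scene [267.1 227.3] 88 z=.059: [0.468  0.0083 0.059 ] depth pt: [0.4699 0.0058 0.0555]
scene [257.7 240.4] 96 z=.059: [0.4619 0.0566 0.059 ] depth pt: [0.4617 0.0568 0.0593]
scene [247.6 255.5] 108 z=.059: [0.4536 0.1077 0.059 ] depth pt: [0.4532 0.1081 0.0598]
scene [236.6 271.6] 118 z=.059: [0.4457 0.1589 0.059 ] depth pt: [0.4456 0.159  0.0592]
scene [218.8 298.2] 38 z=.059: [0.4334 0.2353 0.059 ] depth pt: [0.4327 0.2359 0.0605]
side [278.1 217.3] 81 z=.059: [ 0.4597 -0.0571  0.059 ] depth pt: [ 0.4725 -0.1018  0.0178]
side [267.6 231.8] 89 z=.059: [0.4718 0.0066 0.059 ] depth pt: [0.473  0.0028 0.0552]
side [265.  244.3] 101 z=.059: [0.4653 0.0535 0.059 ] depth pt: [0.4647 0.0552 0.0608]
side [262.5 259.2] 109 z=.059: [0.4567 0.1052 0.059 ] depth pt: [0.4562 0.1064 0.0604]
side [259.8 275. ] 122 z=.059: [0.4484 0.1564 0.059 ] depth pt: [0.4481 0.1573 0.0601]
```

View pics/crop.png

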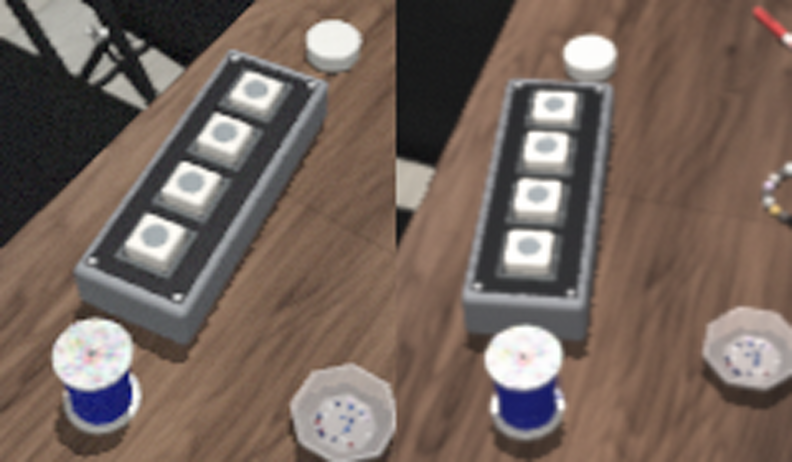

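Depth readings put the far (right-hand) key about 4 mm lower than the others, so I suspect that one. I'll close the fingers, move above it, and check by tapping.

Call:
{"op": "play_rows", "data": {
  "increments": [
    [[441,-384,40],[0,0,12],1],
    [[441,-384,40],[0,0,12],1],
    [[441,-384,40],[0,0,12],1],
    [[441,-384,40],[0,0,12],1],
    [[441,-384,40],[0,0,12],1],
    [[441,-384,40],[0,0,12],1],
    [[441,-384,40],[0,0,12],1],
    [[441,-384,40],[0,0,12],1],
    [[441,-384,40],[0,0,12],1],
    [[441,-384,40],[0,0,12],1],
    [[441,-384,40],[0,0,12],1],
    [[441,-384,40],[0,0,12],1],
    [[441,-384,40],[0,0,12],1],
    [[441,-384,120],[0,0,12],1],
    [[441,-384,120],[0,0,12],1],
    [[441,-384,120],[0,0,12],1],
    [[441,-384,120],[0,0,12],1],
    [[441,-384,120],[0,0,12],1]
  ],
  "grip_force": 20
}}

```text
time: 1.9
ee_pos: [0.472, 0.0038, 0.1324]
tcp_rot: [180.0, -0.1, 9.1]
wrist_force: [0.7, 0.1, -0.2]
opening: -0.0002
grasp_force: 0.0
```

Run:
```python
from workcell import telemetry, camera
import cv2
o=telemetry.get_obs(); print(o['ee_pos'],o['wrist_force'])
w=camera("wrist")[0]; s=camera("side")[0]
cv2.imwrite("pics/w1.png",cv2.hconcat([cv2.resize(w,(400,300)),cv2.resize(s[170:335,180:400],(400,300))])[:,:,::-1])
```

```text
[0.47198778 0.00379096 0.13242473] [ 0.69582627  0.05973554 -0.15274105]
```

View pics/w1.png

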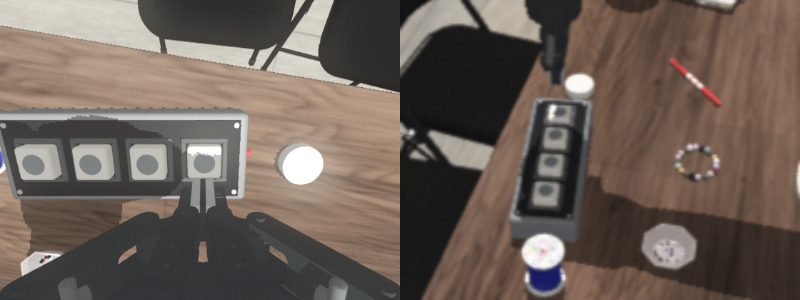

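The wrist view shows the fingers lined up on the right-hand key at about (205,162), with the red pin out at (249,153). Now descend to just above it.

Call:
{"op": "play_rows", "data": {
  "increments": [
    [[0,0,35],[0,0,0],1],
    [[0,0,48],[0,0,0],1],
    [[0,0,51],[0,0,0],1],
    [[0,0,53],[0,0,0],1],
    [[0,0,53],[0,0,0],1],
    [[0,0,53],[0,0,0],1]
  ]
}}

```text
time: 2.6
ee_pos: [0.4717, 0.0042, 0.0783]
tcp_rot: [180.0, -0.1, 9.1]
wrist_force: [-0.7, -0.4, 1.0]
opening: 0.0002
grasp_force: 0.0
```

Call:
{"op": "play_rows", "data": {
  "increments": [
    [[0,0,1],[0,0,0],1],
    [[0,0,2],[0,0,0],1],
    [[0,0,2],[0,0,0],1],
    [[0,0,2],[0,0,0],1]
  ]
}}

```text
time: 3.0
ee_pos: [0.4712, 0.0041, 0.0753]
tcp_rot: [-180.0, 0.0, 9.1]
wrist_force: [0.4, -0.2, 1.1]
opening: 0.0
grasp_force: 0.0
```

Call:
{"op": "play_rows", "data": {
  "increments": [
    [[0,0,0.5],[0,0,0],1],
    [[0,0,1],[0,0,0],1],
    [[0,0,1],[0,0,0],1],
    [[0,0,1],[0,0,0],1]
  ]
}}

```text
time: 3.4
ee_pos: [0.4712, 0.0042, 0.0742]
tcp_rot: [-180.0, 0.0, 9.1]
wrist_force: [0.7, -1.4, -0.8]
opening: -0.0001
grasp_force: 0.0
```

Run:
```python
from workcell import telemetry, camera
import numpy as np
F=[]
for i in range(6):
    camera("side"); o=telemetry.get_obs(); F.append(o['wrist_force'][2])
print(o['ee_pos'],np.round(F,2),np.mean(F))
```

```text
[0.47118718 0.00413953 0.07428023] [ 0.4  -0.04 -0.16 -0.33 -0.47  0.83] 0.03851512005941108
```

No force yet with the tip at about 55 mm, so this key is not up. Going half a millimetre at a time.

Call:
{"op": "play_rows", "data": {
  "increments": [
    [[0,0,0.5],[0,0,0],1],
    [[0,0,0.5],[0,0,0],1],
    [[0,0,0.5],[0,0,0],1]
  ]
}}

```text
time: 4.0
ee_pos: [0.4712, 0.0041, 0.074]
tcp_rot: [180.0, -0.0, 9.1]
wrist_force: [0.0, -0.8, 4.2]
opening: -0.0002
grasp_force: 1.8
```

Call:
{"op": "play_rows", "data": {
  "increments": [
    [[0,0,0.4],[0,0,0],1],
    [[0,0,0.4],[0,0,0],1],
    [[0,0,0.4],[0,0,0],1]
  ]
}}

```text
time: 4.3
ee_pos: [0.4712, 0.0041, 0.0735]
tcp_rot: [180.0, -0.0, 9.1]
wrist_force: [-1.6, 0.1, 4.5]
opening: 0.0
grasp_force: 2.3
```

```bash
cat > f.py <<'E'
from workcell import telemetry, camera
import numpy as np
F=[]
for i in range(6):
    camera("side"); o=telemetry.get_obs(); F.append(o['wrist_force'][2])
print(o['time'],o['ee_pos'],np.round(F,2),np.mean(F))
E
python3 f.py
```

```text
4.6 [0.47125213 0.00414587 0.07342387] [5.18 4.21 4.52 4.29 4.42 4.05] 4.44678660490235
```

Contact came at a tip height of 55.0 mm, and the force rose to about 4 N in well under a millimetre. That means firm, so it's the latched key. Now press it fully and let go.

Call:
{"op": "play_rows", "data": {
  "increments": [
    [[0,0,1],[0,0,0],1],
    [[0,0,2],[0,0,0],1],
    [[0,0,2.6],[0,0,0],1],
    [[0,0,2.6],[0,0,0],1],
    [[0,0,2.6],[0,0,0],1]
  ]
}}

```text
time: 5.1
ee_pos: [0.4712, 0.0041, 0.0708]
tcp_rot: [180.0, -0.0, 9.1]
wrist_force: [-1.9, 0.9, 5.3]
opening: 0.0
grasp_force: 2.7
```

Call:
{"op": "play_rows", "data": {
  "increments": [
    [[0,0,0.4],[0,0,0],1],
    [[0,0,0.4],[0,0,0],1],
    [[0,0,-2],[0,0,0],1],
    [[0,0,-5],[0,0,0],1],
    [[0,0,-15],[0,0,0],1],
    [[0,0,-50],[0,0,0],1],
    [[-50,0,-90],[0,0,0],1],
    [[-100,0,-120],[0,0,0],1],
    [[-140,0,-120],[0,0,0],1],
    [[-140,0,-120],[0,0,0],1],
    [[-140,0,-120],[0,0,0],1]
  ]
}}

```text
time: 6.2
ee_pos: [0.3325, -0.0183, 0.1919]
tcp_rot: [180.0, -0.2, 9.1]
wrist_force: [-0.3, 0.1, -0.7]
opening: -0.0001
grasp_force: 0.0
```

Run:
```python
from workcell import telemetry, camera
from h import *
o=telemetry.get_obs(); print(o['time'],o['ee_pos'],o['wrist_force'])
w,wd=camera("wrist")
for n,pts in {"scene":[(267,227),(258,240),(248,255),(237,271)],"side":[(268,232),(265,244),(262,259),(260,275)]}.items():
    p,d=camera(n); cv2.imwrite(f"pics/{n}2.png",p[:,:,::-1])
    for u,v in pts:
        z=[]
        for a in range(-2,3):
            for b in range(-2,3):
                q,r=ray(n,u+a,v+b); z.append((q+r*d[v+b,u+a])[2])
        print(n,u,v,round(float(np.median(z)),4))
s=cv2.imread("pics/side2.png")
cv2.imwrite("pics/w2.png",cv2.hconcat([cv2.resize(w[:,:,::-1],(400,300)),cv2.resize(s[170:335,180:400],(400,300))]))
```

```text
6.2 [ 0.33250952 -0.01826953  0.19192111] [-0.34570996  0.09551541 -0.6767954 ]
scene 267 227 0.0595
scene 258 240 0.06
scene 248 255 0.0595
scene 237 271 0.0599
side 268 232 0.0603
side 265 244 0.0603
side 262 259 0.0604
side 260 275 0.0605
```

View pics/w2.png

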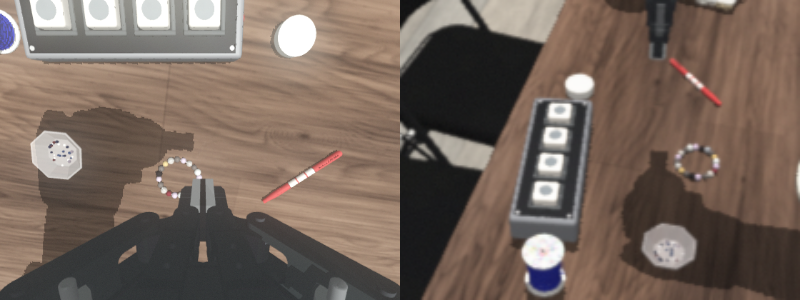

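All four keys now read the same height, about 60 mm. In the picture the row (side view, about (560,113) to (545,192)) is level, and the spool and jar have not moved. Handing in.

```bash
python3 -c "
from workcell import workorder
print(workorder.job_done())"
```

```text
the job is handed in; nothing more can be done
None
```

The latched key was the right-hand one: I tapped only that key (depth images showed it about 4 mm low), pressed it fully and let go, and all four keys now read level; the job is handed in.

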